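# Open the eyelet feeder and hold its flap

## Robot

A 6-joint arm with a two-finger parallel gripper is mounted at the origin on the work surface. World frame = base frame: x ahead of the robot, y to its left, z up, the work surface at z = 0. Lengths are in m, angles in degrees, forces in N, time in s.
With the tool pointing down it reaches from about 0.4 to 0.825 m from the base axis. Payload 7 kg.
Tool frame: the origin (TCP) lies on the centre line of the jaws, within the pads' length; the fingertips stand 17 mm ahead of it and the grasp point (between the pads) lies 2 mm behind it; z points along the fingers, y is the direction in which the jaws open and shut (so a half turn about z gives the same grasp; the last joint's range is limited). The gripper opens to 88 mm and grips with 3 to 60 N. Pads are 19 mm wide; open, the fingers measure 130 mm over their backs; the gripper's body (78 mm by 193 mm) begins 47 mm behind the grasp point.
Start: joints at [85.319, 20.546, 0.682, 0, -70.136, -16.507], TCP at [0.244, 0.629, 0.244] pointing down, gripper open.
Joint ranges: [-176.03, 176.03], [-82.01, 121.73], [-58.28, 71.71], [-173.87, 95.51], [-174.79, -0.11], [-173.66, 173.66]. Speed limits (degrees/s): [136.94, 136.94, 172.46, 180, 180, 180].

## Interface

Orientations are given as [roll, pitch, yaw] about the fixed x, y, z axes, in that order (R = Rz(yaw) Ry(pitch) Rx(roll)).
In Python, from plant import telemetry, vision, close_job, recognise, silhouettes, place_of gives the robot as it stands.
- The arm moves only by the shell command python3 -m handwheel 'ROWS'. ROWS is JSON, a list that holds one entry, the list of rows, each a list of 5 numbers: the shift along the tool's x, y, z in m, then the turn about the tool's z in rad, then the closure, from 0 (fully open) to 1 (shut). In form: [[[tx, ty, tz, yaw, gripper], ...]]. A call has 1 to 20 rows; each row shifts and turns the commanded pose from where the row before left it, along the tool's axes as they then stand; what a row does not reach is not made up. A row lasts 1/12 s, in which the tool goes at most 41.7 mm and 7.16 degrees, less where a joint would pass 70% of its speed; a pose out of reach is approached as far as the arm can. A call with a gripper value outside its range is refused whole. The fingers move at their own pace and stop on an object; the grip force is fixed at half the most. Time passes only in rows, so rows that do not move let the fingers close. It gives the time, the measured TCP pose, the force and the opening at its end, in the units of the state.
- telemetry.get_obs(): the state, without advancing time (a new reading comes with each control period).
- vision.snapshot(name): name is "scene" or "top" or "wrist"; returns a dict with "color" (384x512x3 uint8, red, green, blue), "mtx" (3x3 intrinsics, pixels), "cam_to_world" (4x4, takes a point from camera to world coordinates); the wrist camera has in their place "tool_from_camera" (4x4, takes a point from camera to tool coordinates, whose origin is the TCP and whose axes are the flange's). Camera axes: x right, y down, z forward; pixel columns grow to the right and rows downward; lengths in m; the calibration is good to about 2 mm. A picture is of the moment at which its call begins: read the wrist's pose just before it. There is no depth.
- close_job(): hands the job in, once; it reports no verdict.
Trained networks look in a picture, given as the dict that the camera call returned (one of the last four; its "shot" number tells which), for a name from the list of things; names that differ only in an ending like _2 or _b are one class to them, and where a whole thing is asked for, a point or a joint stands for the part that bears it (a point fixed in the world has none). Each returns a list of dicts, best first, with "conf" (0 to 1); they miss things now and then, are a little off and sometimes report something else, mostly with a low value. They report only what shows in the picture. A call takes as long as a camera call. They do not tell look-alikes from the thing itself.
- recognise(name, picture): "xy" ([column, row] in pixels, amid what is visible of it).
- silhouettes(name, picture): "region" (384x512 bool, what is visible of it) and "xy" ([column, row] in pixels, amid what is visible of it).
- place_of(name, picture): "xy" ([column, row] in pixels: a listed point, or the origin of a listed thing).
The state is a dict: "clock": time; "joint_pos": joint angles; "qvel": joint speeds; "tau": joint torques, N m; "tool_pos": TCP position; "orientation": TCP orientation; "force": force on the tool from outside, world axes, zero at the start; "moment": the same for the moment, N m; "opening": finger opening in m.
Only numpy, scipy, OpenCV 4.12 (cv2) and the standard library are available. Lean on these libraries where they do the work, as an engineer would, in place of code of your own. Each camera call takes 0.05 s, during which the arm holds its last target.

## Task

Open the blue eyelet feeder for refilling: lift the loose metal cover plate off its two pins and set it down flat, handle up, in the shallow open orange tray without dropping it. Then raise the red spring-loaded flap by its black knob to 60 degrees from closed and finish while still gripping the knob and holding the flap steady there, because it springs shut if let go. Leave everything else on the table where it stands.

Things in the scene. Friction and masses are not known exactly. Their poses are not given: they have to be found in the camera images.
- feeder: Blue eyelet feeder, a fixed box 160 (x) x 240 (y) x 90 mm high; origin under its centre, x from its front (knob side) to its hinge side. Right half (-y): bay under the metal cover. Left half (+y): hopper under the red flap. Two 10 mm steel pins stand 14 mm above its top at x = 0, y = -105 and -5 mm.
- cover: Loose metal plate 120 (x) x 135 (y) x 6 mm, 0.17 to 0.35 kg; origin at the centre of its underside, on the feeder's 90 mm high top, axes as the feeder's at the start. Its 14 mm holes (y = +-50 mm) sit over the pins; lifts straight off. Overlaps and blocks the flap by 8 mm. Black upright handle at its centre: 12 mm thick (x), 44 mm long (y), from 6 to 48 mm above the underside.
- tray: Shallow open orange tray, fixed, 200 x 200 mm outside, walls 6 mm thick and 25 mm high, floor about 6 mm thick; origin under its centre. It stands to the left or to the right of the feeder, the brown carton on the other side.
- flap (a joint): Angle of the red flap: 0 closed (level), growing as its front edge rises, to 1.5 at its stop; 60 degrees = 1.047 rad. A spring and its weight pull it shut at every angle (about 3 to 5 N at the knob).
- flap_hinge (a point): Point on the hinge line of the red flap (plate 148 x 113 x 6 mm), mid-width, 85 mm above the table, at the flap's edge on the feeder's +x side. Its axes turn with the flap: -x points from the hinge to the flap's free front edge, y along the hinge line, z out of the flap's top face.
- flap_knob (a point): Black knob of the flap: bar 16 mm in diameter, 26 mm long along y (parallel to the hinge), on a 9 x 12 mm stalk. Origin at the bar's centre, 125 mm from the hinge line and 35 mm above the flap's mid-plane (120 mm above the table when closed). Pinch its two flat ends from above, fingers closing along y; it can pivot between them. Axes as flap_hinge's.
- carton: Bystander, not to be moved: brown cardboard carton 140 x 140 x 70 mm. Origin under its centre.
- dispenser: Bystander, not to be moved: blue tape dispenser with a tan roll, 160 x 70 x 106 mm. Origin under its centre.
- spray: Bystander, not to be moved: blue spray bottle with white head, 84 mm across, 223 mm high. Origin under its centre.
- tin: Bystander, not to be moved: metal tin, 72 mm across, 70 mm high. Origin under its centre.
- hammer: Bystander, not to be moved: hammer lying flat, about 260 mm long. Origin near its middle.
- strapbox: Bystander, not to be moved: small orange-red closed box 110 x 75 x 45 mm. Origin under its centre.
Mind the look-alikes: they are no part of the job. What is shaped like the cover but turquoise or yellow is not meant.

How it is judged (in metres and radians):
On the way, in this order (a step that is already met when the one before it is completed fails the run):
1. the cover plate is lifted clear of the pins (z of cover in the frame of feeder above 0.11 m and contact force between the fingers and cover above 0.5 N), for 0.1 s.
2. the cover plate lies flat in the tray, handle up, let go (x of cover in the frame of tray between -0.05 and 0.05 m and y of cover in the frame of tray between -0.05 and 0.05 m and z of cover in the frame of tray below 0.011 m and angle between cover's own z axis and vertical below 0.08 rad and linear speed of cover below 0.03 m/s and contact force between the fingers and cover below 0.1 N and contact force between cover and tray above 0.5 N), for 0.2 s.
3. the flap is held by its knob at 60 degrees (value of joint flap between 0.93 and 1.17 rad and velocity of joint flap between -0.1 and 0.1 rad/s and (contact force between the fingers and flap_c1 above 1 N or contact force between the fingers and flap_c2 above 1 N)), for 0.3 s.
At the end, for the whole second after the job is handed in: The fingers still press on the knob and hold the flap steady between 53 and 67 degrees, while the cover plate lies at rest flat on the tray's floor (within 50 mm of its centre in x and y), handle up, touched by nothing but the tray (all of step 2 and all of step 3); the arm keeps its last pose, push and grip.
It fails at once if the cover plate is dropped (falls free faster than 0.8 m/s) (linear speed of cover above 0.8 m/s and contact force between the fingers and cover below 0.01 N and contact force between cover and tray below 0.01 N).
It fails at once if a bystander is disturbed (moved over 25 mm) (distance of any of carton, dispenser, spray, tin, hammer, strapbox from where it was at the start of the episode above 0.025 m).
It also fails if it takes over 64 s, if anything falls off the work surface, if the arm or the gripper's body presses on something with over 40 N, if the wrist force passes 120 N, or if a joint passes its speed limit or range.

## Working session

There is one attempt and no reset: what is moved stays moved. The work goes in short steps, Python scripts to look and compute and a shell command to move; the robot and the scene stay as the last step left them, time stands still between calls to the robot, and variables do not carry over. Pictures are saved under pics/ and viewed, and the job is handed in when it is done.

```bash
ls; mkdir -p pics; cat > h.py <<'E'
import numpy as np, cv2
from plant import telemetry, vision, close_job, recognise, silhouettes, place_of
from scipy.spatial.transform import Rotation as R
def save(p,n): cv2.imwrite('pics/'+n+'.png',cv2.cvtColor(p['color'],cv2.COLOR_RGB2BGR))
def ray(p,xy):
    K=np.array(p['mtx']);T=np.array(p['cam_to_world']);d=T[:3,:3]@np.linalg.solve(K,[xy[0],xy[1],1.]);return T[:3,3],d
def onz(p,xy,z):
    o,d=ray(p,xy);return o+d*(z-o[2])/d[2]
def proj(p,P):
    K=np.array(p['mtx']);T=np.linalg.inv(np.array(p['cam_to_world']));c=T[:3,:3]@np.array(P)+T[:3,3];u=K@c;return u[:2]/u[2]
def tri(a,xa,b,xb):
    o1,d1=ray(a,xa);o2,d2=ray(b,xb);A=np.stack([d1,-d2],1);s=np.linalg.lstsq(A,o2-o1,rcond=None)[0]
    p1=o1+d1*s[0];p2=o2+d2*s[1];return (p1+p2)/2,np.linalg.norm(p1-p2)
E
python3 - <<'E'
from h import *
o=telemetry.get_obs();print(o)
for n in ['scene','top']:
    p=vision.snapshot(n);save(p,n+'0');print(n,np.round(p['cam_to_world'],3).tolist(),np.round(p['mtx'],1).tolist())
    for t in ['feeder','cover','tray','flap_hinge','flap_knob','carton']:
        z={'cover':.09,'flap_hinge':.085,'flap_knob':.12}.get(t,0)
        for r in place_of(t,p)[:4]: print(t,np.round(r['xy'],1),round(r['conf'],2),np.round(onz(p,r['xy'],z),3))
E
```

```text
pics
{'clock': 0.0, 'joint_pos': array([ 8.53196393e+01,  2.05925335e+01,  6.34195164e-01, -2.00661345e-02,
       -7.01363807e+01, -1.65060874e+01]), 'qvel': array([ 0.00439296, -0.01458477,  0.04829011,  0.02356805, -0.0093746 ,
       -0.09518601]), 'tau': array([ 2.67234309e-04, -5.82714307e+01,  2.93051237e+01,  6.99689224e+00,
        6.91245645e-03, -1.57537174e-04]), 'tool_pos': array([0.24381316, 0.62893429, 0.24261364]), 'orientation': array([ 1.79903825e+02, -8.82790880e-03, -2.11932744e+01]), 'force': array([-0.37999876, -0.43585938, -0.16139246]), 'moment': array([ 0.0383359 ,  0.02188184, -0.01314534]), 'opening': 0.08771479198758371}
scene [[-0.771, 0.486, -0.412, 1.033], [0.637, 0.579, -0.509, 0.558], [-0.009, -0.655, -0.756, 1.067], [0.0, 0.0, 0.0, 1.0]] [[451.1, 0.0, 248.7], [0.0, 451.1, 187.1], [0.0, 0.0, 1.0]]
feeder [256.8 235.5] 0.59 [ 0.55  -0.004  0.   ]
cover [418.2 230.9] 0.78 [0.255 0.305 0.09 ]
cover [288.7 183. ] 0.69 [ 0.401 -0.038  0.09 ]
cover [243.4 212.1] 0.66 [ 0.568 -0.039  0.09 ]
cover [222.  303.3] 0.35 [0.777 0.138 0.09 ]
tray [224.4 152.8] 0.67 [ 0.416 -0.33   0.   ]
flap_hinge [265.3 251. ] 0.81 [0.603 0.091 0.085]
flap_knob [293.3 214. ] 0.86 [0.486 0.068 0.12 ]
carton [372.7 295.3] 0.74 [0.441 0.331 0.   ]
top [[0.013, -0.98, 0.197, 0.247], [-1.0, -0.014, -0.005, -0.068], [0.008, -0.197, -0.98, 1.318], [0.0, 0.0, 0.0, 1.0]] [[450.0, 0.0, 253.3], [0.0, 450.0, 193.6], [0.0, 0.0, 1.0]]
cover [255.  246.7] 0.91 [ 0.346 -0.08   0.09 ]
cover [124.  298.3] 0.7 [0.205 0.266 0.09 ]
cover [239.6 168.6] 0.58 [ 0.565 -0.034  0.09 ]
cover [388.5 178.5] 0.31 [ 0.542 -0.453  0.09 ]
tray [342.7 224.7] 0.86 [ 0.422 -0.339  0.   ]
tray [111.8 219.8] 0.19 [0.427 0.342 0.   ]
flap_hinge [191.1 151.9] 0.61 [0.613 0.105 0.085]
flap_knob [200.4 193.5] 0.77 [0.486 0.07  0.12 ]
flap_knob [342.1 224.2] 0.19 [ 0.407 -0.313  0.12 ]
carton [111.5 220.8] 0.92 [0.424 0.342 0.   ]
```

View pics/scene0.png

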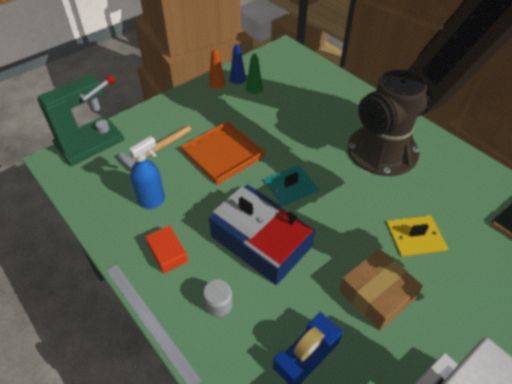

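View pics/top0.png

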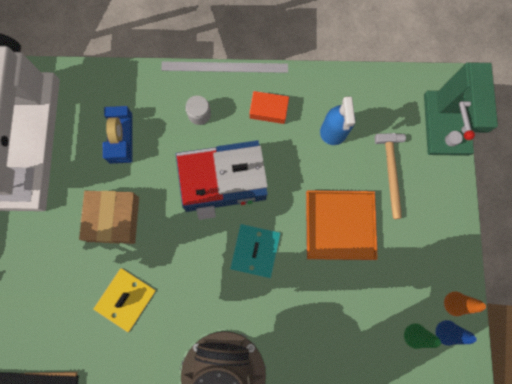

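The metal cover sits on the feeder, with its handle near top px (240,168). The turquoise plate (255,250) and the yellow plate (125,299) are the look-alikes. The tray is on the right at top px (342,225) and the carton is on the left. Next I'll zoom in to get the feeder's yaw.

```bash
python3 - <<'E'
from h import *
p=vision.snapshot('top');q=vision.snapshot('scene')
c=p['color'][130:220,165:280];cv2.imwrite('pics/topc.png',cv2.cvtColor(cv2.resize(c,None,fx=6.5,fy=6.5,interpolation=cv2.INTER_CUBIC),cv2.COLOR_RGB2BGR))
c=q['color'][170:290,195:330];cv2.imwrite('pics/scc.png',cv2.cvtColor(cv2.resize(c,None,fx=5,fy=5,interpolation=cv2.INTER_CUBIC),cv2.COLOR_RGB2BGR))
for n,z in [('feeder',.09),('cover',.096),('flap_hinge',.09),('tray',.025)]:
  for pic in (p,q):
    for s in silhouettes(n,pic)[:4]:
        m=s['region'].astype(np.uint8);pts=np.argwhere(m)[:,::-1].astype(np.float32)
        w=np.array([onz(pic,u,z)[:2] for u in pts],np.float32)
        print(n,pic['shot'],round(s['conf'],2),np.round(s['xy'],0),len(pts),np.round(cv2.minAreaRect(w)[0],3),np.round(cv2.minAreaRect(w)[1],3),round(cv2.minAreaRect(w)[2],1))
E
```

```text
feeder 3 0.9 [208. 185.] 3331 [0.532 0.016] [0.201 0.239] 10.0
feeder 3 0.5 [392. 169.] 999 [ 0.553 -0.457] [0.086 0.249] 86.9
feeder 4 0.57 [271. 242.] 4204 [0.572 0.038] [0.201 0.263] 9.4
cover 3 0.76 [254. 252.] 1899 [ 0.336 -0.081] [0.111 0.127] 78.2
cover 3 0.76 [125. 300.] 1942 [0.203 0.263] [0.11  0.124] 58.9
cover 3 0.7 [240. 167.] 1962 [ 0.561 -0.036] [0.121 0.134] 9.7
cover 4 0.9 [285. 180.] 1291 [ 0.406 -0.025] [0.114 0.127] 76.9
cover 4 0.69 [243. 214.] 1795 [ 0.566 -0.035] [0.124 0.14 ] 9.0
cover 4 0.68 [418. 234.] 1723 [0.275 0.311] [0.112 0.126] 58.7
flap_hinge 3 0.59 [196. 174.] 1972 [0.543 0.079] [0.154 0.111] 10.0
flap_hinge 4 0.72 [280. 241.] 2065 [0.545 0.083] [0.16  0.114] 7.8
tray 3 0.8 [343. 222.] 4848 [ 0.419 -0.33 ] [0.206 0.203] 89.6
tray 4 0.58 [225. 150.] 2939 [ 0.432 -0.321] [0.218 0.216] 88.3
tray 4 0.18 [157. 146.] 524 [ 0.582 -0.498] [0.267 0.087] 6.1
```

View pics/topc.png

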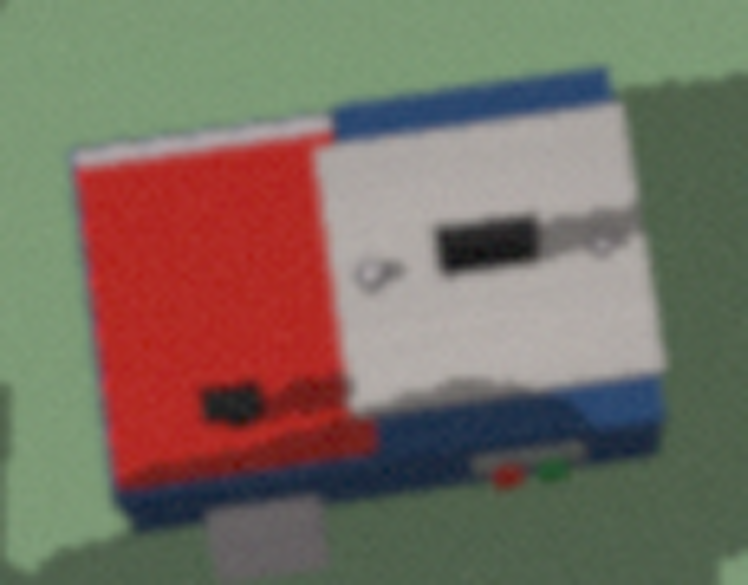

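View pics/scc.png

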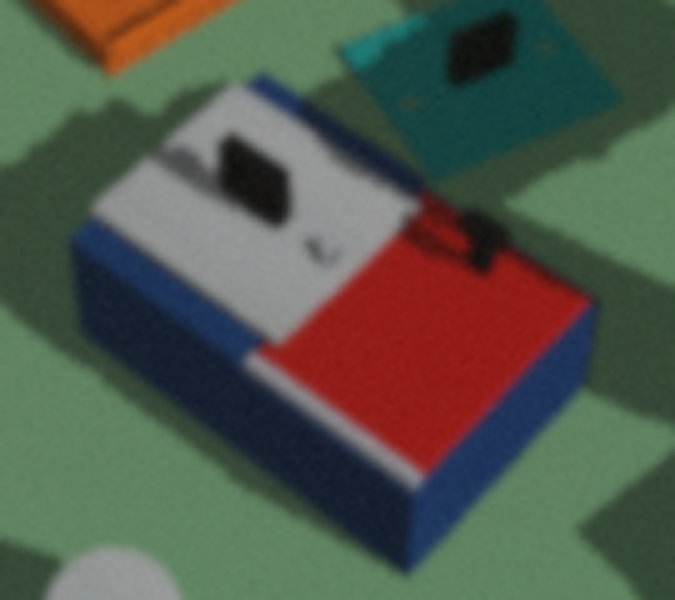

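```bash
python3 -m handwheel '[[[0.01,0.01,0,0,0],[0.02,0.02,0,0,0],[0.028,0.026,0,0,0],[0.028,0.026,0,0,0],[0.028,0.026,0,0,0],[0.028,0.026,0,0,0],[0.028,0.026,0,0,0],[0.028,0.026,0,0,0],[0.028,0.026,0,0,0],[0.028,0.026,0,0,0],[0.028,0.026,0,0,0],[0.028,0.026,0,0,0],[0.028,0.026,0,0,0],[0.028,0.026,0,0,0],[0.028,0.026,0,0,0],[0.028,0.026,0,0,0],[0.028,0.026,0,0,0],[0.028,0.026,0,0,0],[0.028,0.026,0,0,0],[0.028,0.026,0,0,0]]]'
python3 -m handwheel '[[[0.02,0.02,0,0,0],[0.01,0.012,0,0,0],[0,0,0,0.115,0],[0,0,0,0.115,0],[0,0,0,0.115,0],[0,0,0,0.115,0],[0,0,0,0.115,0],[0,0,0,0.115,0],[0,0,0,0.115,0],[0,0,0,0.115,0],[0,0,0,0.115,0],[0,0,0,0,0],[0,0,0,0,0]]]'
```

```text
clock: 2.87
tool_pos: [0.562, -0.0303, 0.2439]
orientation: [-180.0, -0.0, -21.2]
force: [1.0, 1.1, -0.2]
opening: 0.0875
clock: 3.95
tool_pos: [0.578, -0.0689, 0.2437]
orientation: [-180.0, 0.0, -80.3]
force: [-0.1, 0.0, 0.4]
opening: 0.0877
```

```bash
cat >> h.py <<'E'
def wrist():
    o=telemetry.get_obs();p=vision.snapshot('wrist')
    T=np.eye(4);T[:3,:3]=R.from_euler('xyz',o['orientation'],degrees=True).as_matrix();T[:3,3]=o['tool_pos']
    p=dict(p);p['cam_to_world']=T@np.array(p['tool_from_camera']);return o,p
E
python3 - <<'E'
from h import *
o,p=wrist();save(p,'w1');print(o['tool_pos'],o['orientation'],o['joint_pos'],np.round(p['tool_from_camera'],3).tolist())
for t,z in [('cover',.096),('flap_knob',.12),('flap_hinge',.09),('tray',.025),('feeder',.09)]:
    for r in place_of(t,p)[:3]: print(t,np.round(r['xy'],1),round(r['conf'],2),np.round(onz(p,r['xy'],.09 if t=='cover' else z),3))
    for s in silhouettes(t,p)[:3]:
        pts=np.argwhere(s['region'])[:,::-1].astype(np.float32)
        w=np.array([onz(p,u,z)[:2] for u in pts],np.float32);r=cv2.minAreaRect(w)
        print(t,'sil',round(s['conf'],2),np.round(s['xy'],0),np.round(r[0],3),np.round(r[1],3),round(r[2],1))
E
```

```text
[ 0.57799941 -0.06891754  0.2436979 ] [-1.79987492e+02  1.89159227e-03 -8.02922405e+01] [ 1.24380581e+01  1.18455429e+01 -1.13832283e+01 -1.40789505e-03
 -6.67586452e+01 -2.72974341e+00] [[-0.0, -0.958, -0.287, 0.077], [1.0, 0.0, -0.0, -0.001], [0.0, -0.287, 0.958, -0.141], [0.0, 0.0, 0.0, 1.0]]
cover [435.1 184.7] 0.95 [ 0.399 -0.098  0.09 ]
cover [264.4 215.5] 0.63 [ 0.56  -0.037  0.09 ]
cover sil 0.81 [262. 204.] [ 0.563 -0.044] [0.12  0.122] 9.5
cover sil 0.73 [436. 183.] [ 0.403 -0.098] [0.093 0.107] 78.3
flap_knob [311.8 330.5] 0.85 [0.492 0.069 0.12 ]
flap_knob sil 0.75 [255. 312.] [0.549 0.059] [0.135 0.047] 9.7
flap_hinge [197.6 307.6] 0.6 [0.614 0.085 0.09 ]
flap_hinge sil 0.66 [253. 311.] [0.544 0.081] [0.151 0.052] 11.7
tray sil 0.38 [262. 206.] [ 0.557 -0.019] [0.15  0.152] 9.7
feeder sil 0.77 [255. 260.] [ 0.555 -0.002] [0.162 0.222] 10.0
```

View pics/w1.png

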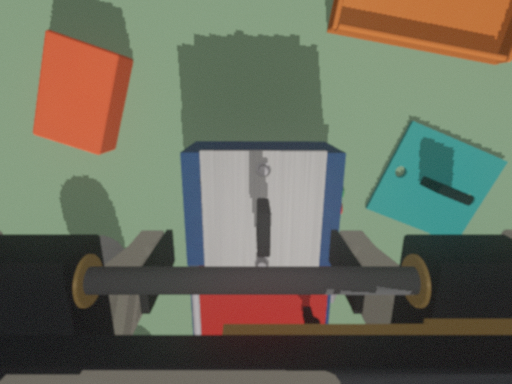

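In the wrist view the cover's handle runs from px (263,199) to (264,256), the pins are near (263,170) and (262,265), and the plate lines up with the image axes. I'll measure the handle and edges more closely.

```bash
python3 - <<'E'
from h import *
o,p=wrist();g=p['color'].astype(int).sum(2)
m=(g<110).astype(np.uint8);m[:195]=0;m[260:]=0;m[:,:240]=0;m[:,290:]=0
n,l,s,c=cv2.connectedComponentsWithStats(m);k=1+np.argmax(s[1:,4]);print(s[k],c[k])
pts=np.argwhere(l==k)[:,::-1].astype(np.float32);print(cv2.minAreaRect(pts))
cv2.imwrite('pics/w1c.png',cv2.resize(p['color'][135:275,180:350,::-1],None,fx=4,fy=4,interpolation=cv2.INTER_CUBIC))
for z in(.096,.117,.138): print(z,onz(p,c[k],z))
x0,y0,w,h=s[k][:4]
print('top far',onz(p,(x0+w/2,y0),.138),onz(p,(x0+w/2,y0+h),.138), onz(p,(x0+w/2,y0+h),.096))
for u in [(200,240),(327,240),(200,152),(327,152)]: print(u,onz(p,u,.096))
E
```

```text
Traceback (most recent call last):
ValueError: attempt to get argmax of an empty sequence
```

```bash
python3 - <<'E'
from h import *
o,p=wrist();g=p['color'].astype(int).sum(2)
print(g[228,245:285])
m=(g<200).astype(np.uint8);m[:185]=0;m[262:]=0;m[:,:240]=0;m[:,290:]=0
cv2.imwrite('pics/w1c.png',cv2.resize(p['color'][135:275,180:350,::-1],None,fx=4,fy=4,interpolation=cv2.INTER_CUBIC))
n,l,s,c=cv2.connectedComponentsWithStats(m);k=1+np.argmax(s[1:,4]);print(s[k],c[k])
pts=np.argwhere(l==k)[:,::-1].astype(np.float32);print(cv2.minAreaRect(pts))
for z in(.096,.117,.138): print(z,onz(p,c[k],z))
x0,y0,w,h=s[k][:4]
print('top far',onz(p,(x0+w/2,y0),.138),onz(p,(x0+w/2,y0+h),.138), onz(p,(x0+w/2,y0+h),.096))
for u in [(200,240),(327,240),(200,152),(327,152)]: print(u,onz(p,u,.096))
E
```

```text
[532 528 529 529 523 520 528 530 533 530 513 460 338 209 205 207 205 213
 205 205 211 210 207 202 224 299 414 508 528 531 525 527 530 534 536 524
 525 526 530 533]
[258 199  11  16 121] [262.90082645 206.09090909]
((263.0, 206.5), (15.0, 10.0), 90.0)
0.096 [ 0.56401863 -0.04847426  0.096     ]
0.117 [ 0.56603079 -0.05547732  0.117     ]
0.138 [ 0.56804295 -0.06248039  0.138     ]
top far [ 0.56865703 -0.0687757   0.138     ] [ 0.56611865 -0.05463644  0.138     ] [ 0.56176701 -0.03929607  0.096     ]
(200, 240) [ 0.62121481 -0.00156236  0.096     ]
(327, 240) [ 0.49266014 -0.02316224  0.096     ]
(200, 152) [ 0.63193051 -0.09166758  0.096     ]
(327, 152) [ 0.51397294 -0.11147213  0.096     ]
```

View pics/w1c.png

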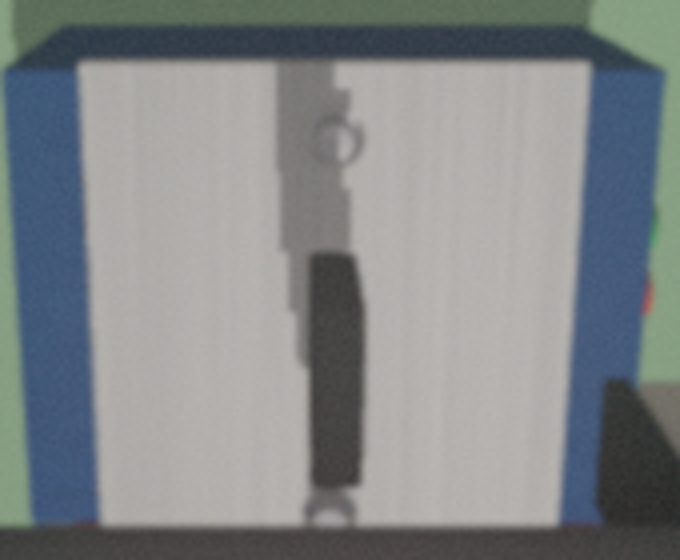

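```bash
python3 - <<'E'
from h import *
o,p=wrist()
a=onz(p,(263.3,198.8),.096);b=onz(p,(264,256),.138);print('handle base -y end',a,'top +y end',b)
th=np.radians(9.5);ey=np.array([-np.sin(th),np.cos(th)])
print(a[:2]+.022*ey,b[:2]-.022*ey)
pin=onz(p,(263.9,170),.104);print('pin',pin,'cover c',pin[:2]+.05*ey)
g=lambda u,v:onz(p,(180+u/4,135+v/4),.096)[:2]
e1=g(78,62);e2=g(98,520);e3=g(590,62);e4=g(560,520)
for e in(e1,e2,e3,e4):print(e)
for d in(e2-e1,e4-e3):print(np.degrees(np.arctan2(-d[0],d[1])))
d=e1-e3;print(np.degrees(np.arctan2(d[1],d[0])),np.linalg.norm(d)); print('c',(e1+e3)/2+.0675*ey)
E
```

```text
handle base -y end [ 0.56491905 -0.05603937  0.096     ] top +y end [ 0.55874975 -0.01636767  0.138     ]
[ 0.56128801 -0.03434109] [ 0.5623808  -0.03806596]
pin [ 0.5700749  -0.08629721  0.104     ] cover c [ 0.56182252 -0.03698293]
[ 0.63250148 -0.09302848]
[0.61308792 0.02623637]
[ 0.51379157 -0.11294599]
[0.49312062 0.00609332]
9.245339986255308
9.851071510768072
9.52454555470318 0.1203692214401693
c [ 0.56200581 -0.03641296]
```

```bash
python3 -m handwheel '[[[-0.0115,0.0034,0,0.003,0],[-0.0115,0.0034,0,0,0],[-0.0115,0.0034,0,0,0],[0,0,0.02,0,0],[0,0,0.025,0,0],[0,0,0.025,0,0],[0,0,0.02,0,0],[0,0,0.015,0,0],[0,0,0.01,0,0],[0,0,0.01,0,0],[0,0,0,0,0],[0,0,0,0,0]]]'
python3 -m handwheel '[[[0,0,0,0,1],[0,0,0,0,1],[0,0,0,0,1],[0,0,0,0,1],[0,0,0,0,1],[0,0,0,0,1],[0,0,0,0,1],[0,0,0,0,1],[0,0,0,0,1],[0,0,0,0,1]]]'
```

```text
clock: 5.65
tool_pos: [0.5627, -0.036, 0.1187]
orientation: [180.0, -0.0, -80.6]
force: [-0.4, 0.4, 1.2]
opening: 0.0875
clock: 6.48
tool_pos: [0.5626, -0.0363, 0.1185]
orientation: [180.0, -0.0, -80.7]
force: [1.4, 0.5, -0.6]
opening: 0.0264
```

```bash
python3 -m handwheel '[[[0,0,0,0,1],[0,0,0,0,1],[0,0,0,0,1],[0,0,0,0,1],[0,0,0,0,1],[0,0,0,0,1]]]'
```

```text
clock: 6.98
tool_pos: [0.5624, -0.0364, 0.1185]
orientation: [180.0, 0.0, -80.7]
force: [-0.5, 0.8, 0.9]
opening: 0.0117
```

Gripped: the opening is 11.7 mm on the 12 mm handle. Now a slow straight lift.

```bash
python3 -m handwheel '[[[0,0,-0.003,0,1],[0,0,-0.005,0,1],[0,0,-0.008,0,1],[0,0,-0.01,0,1],[0,0,-0.012,0,1],[0,0,-0.015,0,1],[0,0,-0.015,0,1],[0,0,-0.015,0,1],[0,0,-0.012,0,1],[0,0,-0.005,0,1],[0,0,0,0,1],[0,0,0,0,1]]]'
python3 - <<'E'
from h import *
o,p=wrist();save(p,'w2');print(o['tool_pos'],o['orientation'],o['opening'],o['force'],o['joint_pos'])
q=vision.snapshot('top');save(q,'t2');s=vision.snapshot('scene');save(s,'s2')
# tray from top: rim at z=.025 by colour
r=silhouettes('tray',q)[0];print(r['conf'],r['xy'])
pts=np.argwhere(r['region'])[:,::-1];w=np.array([onz(q,u,.025)[:2] for u in pts],np.float32);print(cv2.minAreaRect(w))
hsv=cv2.cvtColor(q['color'],cv2.COLOR_RGB2HSV);m=((hsv[...,0]<16)&(hsv[...,1]>180)).astype(np.uint8)
n,l,st,c=cv2.connectedComponentsWithStats(m);k=1+np.argmax(st[1:,4]);print(st[k],c[k])
pts=np.argwhere(l==k)[:,::-1].astype(np.float32);print(cv2.boxPoints(cv2.minAreaRect(pts)))
w=np.array([onz(q,u,.025)[:2] for u in pts],np.float32);print(cv2.minAreaRect(w))
cv2.imwrite('pics/t2c.png',cv2.resize(q['color'][180:270,295:390,::-1],None,fx=6,fy=6,interpolation=cv2.INTER_CUBIC))
E
```

```text
clock: 7.98
tool_pos: [0.5625, -0.0362, 0.2187]
orientation: [-180.0, 0.0, -80.7]
force: [0.8, -0.1, -2.8]
opening: 0.0116
[ 0.562461   -0.03621452  0.21872501] [-1.79968501e+02  2.24682710e-02 -8.06690718e+01] 0.011643980040245474 [ 0.78825318 -0.11635815 -2.80324601] [ 1.61983747e+01  1.11326740e+01 -1.56984405e+01 -2.07837892e-02
 -6.31349276e+01 -6.85806618e+00]
0.88 [343.1, 224.7]
((0.420036256313324, -0.32946401834487915), (0.20231355726718903, 0.2007412314414978), 89.88138580322266)
[ 307  191   70   68 4608] [341.0718316  224.73697917]
[[307. 191.]
 [376. 191.]
 [376. 258.]
 [307. 258.]]
((0.4202788174152374, -0.32939061522483826), (0.19625240564346313, 0.19875265657901764), 0.14063411951065063)
```

View pics/s2.png

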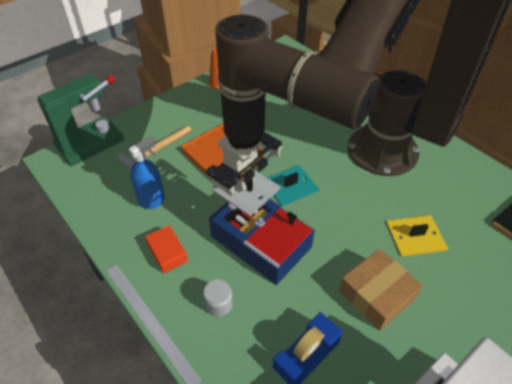

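View pics/t2c.png

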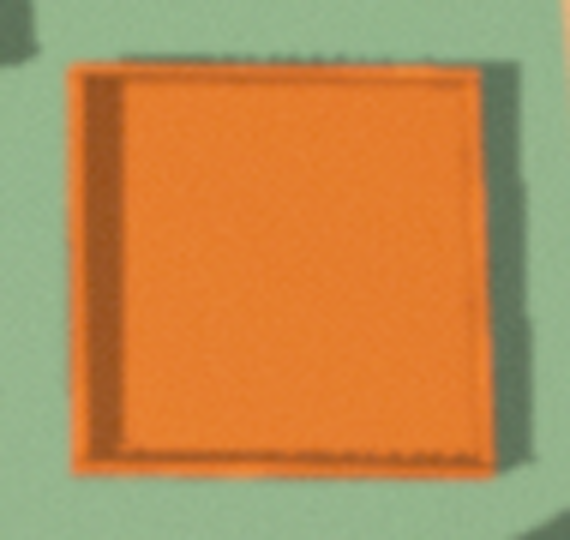

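View pics/w2.png

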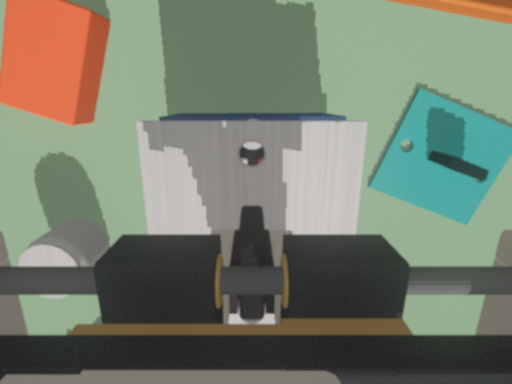

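```bash
python3 -m handwheel '[[[0.008,0.006,0,0,1],[0.015,0.01,0,0,1],[0.02,0.0141,0,0,1],[0.02,0.0141,0,0,1],[0.02,0.0141,0,0,1],[0.02,0.0141,0,0,1],[0.02,0.0141,0,0,1],[0.02,0.0141,0,0,1],[0.02,0.0141,0,0,1],[0.02,0.0141,0,0,1],[0.02,0.0141,0,0,1],[0.02,0.0141,0,0,1],[0.02,0.0141,0,0,1],[0.015,0.01,0,0,1],[0.009,0.007,0,0,1],[0,0,0,0.055,1],[0,0,0,0.055,1],[0,0,0,0.055,1],[0,0,0,0,1],[0,0,0,0,1]]]'
python3 - <<'E'
from h import *
o,p=wrist();save(p,'w3');print(o['tool_pos'],o['orientation'],o['opening'],o['force'],o['joint_pos'])
q=vision.snapshot('top');save(q,'t3');s=vision.snapshot('scene');save(s,'s3')
E
```

```text
clock: 9.85
tool_pos: [0.4201, -0.3302, 0.2184]
orientation: [180.0, 0.0, -90.0]
force: [0.2, 0.1, -2.7]
opening: 0.0116
[ 0.42011426 -0.33023731  0.21835537] [ 1.79979946e+02  9.19687097e-03 -9.00171926e+01] 0.011608981505592631 [ 0.21894328  0.07597718 -2.69149439] [-1.71374728e+01  8.40526143e+00 -1.91596171e+01 -3.25478369e-03
 -6.24569942e+01  1.71217874e+01]
```

View pics/w3.png

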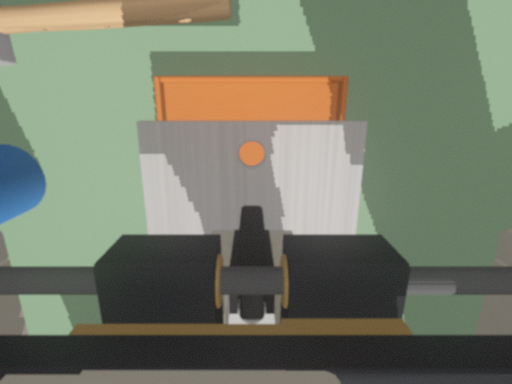

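View pics/s3.png

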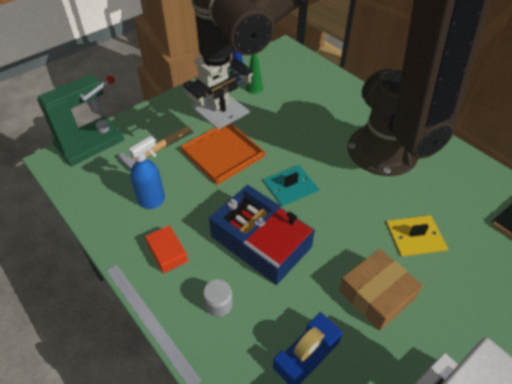

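```bash
python3 - <<'E'
from h import *
q=vision.snapshot('top');s=vision.snapshot('scene')
for n in('spray','hammer'):
  a=place_of(n,q)[:1];b=place_of(n,s)[:1]
  for P,r in((q,a),(s,b)):
    for t in r: print(n,t['conf'],t['xy'],onz(P,t['xy'],0))
print(proj(s,[.42,-.33,.19]),proj(s,[.42,-.33,.02]))
E
```

```text
spray 0.96 [334.0, 131.5] [ 0.71018957 -0.32021138  0.        ]
spray 0.87 [151.6, 196.9] [ 0.70503011 -0.32206556  0.        ]
hammer 0.88 [158.2, 148.1] [ 0.57404198 -0.49285258  0.        ]
[220.27501406 108.80241352] [223.1536798  149.09598628]
```

```bash
python3 -m handwheel '[[[0,0,0.008,0,1],[0,0,0.016,0,1],[0,0,0.02,0,1],[0,0,0.02,0,1],[0,0,0.02,0,1],[0,0,0.02,0,1],[0,0,0.02,0,1],[0,0,0.016,0,1],[0,0,0.012,0,1],[0,0,0.01,0,1],[0,0,0.006,0,1],[0,0,0.004,0,1],[0,0,0.002,0,1],[0,0,0.002,0,1],[0,0,0,0,1],[0,0,0,0,1]]]'
python3 -m handwheel '[[[0,0,0.002,0,1],[0,0,0.002,0,1],[0,0,0.001,0,1],[0,0,0,0,1],[0,0,0,0,1]]]'
```

```text
clock: 11.63
tool_pos: [0.4206, -0.3304, 0.043]
orientation: [-180.0, -0.0, -90.1]
force: [0.0, 0.5, -2.6]
opening: 0.012
clock: 12.05
tool_pos: [0.4203, -0.3303, 0.0375]
orientation: [180.0, 0.0, -90.1]
force: [0.2, -0.5, -2.2]
opening: 0.0122
```

```bash
python3 -m handwheel '[[[0,0,0.001,0,1],[0,0,0.001,0,1],[0,0,0,0,1],[0,0,0,0,1]]]';python3 -m handwheel '[[[0,0,0.001,0,1],[0,0,0,0,1],[0,0,0,0,1]]]'
```

```text
clock: 12.38
tool_pos: [0.4203, -0.3303, 0.0355]
orientation: [180.0, 0.0, -90.1]
force: [-0.3, 0.1, -2.2]
opening: 0.012
clock: 12.63
tool_pos: [0.4203, -0.3303, 0.0345]
orientation: [180.0, 0.0, -90.1]
force: [-0.7, -0.5, -1.9]
opening: 0.0115
```

```bash
python3 -m handwheel '[[[0,0,0.001,0,1],[0,0,0,0,1],[0,0,0,0,1]]]';python3 -m handwheel '[[[0,0,0.001,0,1],[0,0,0,0,1],[0,0,0,0,1]]]'
```

```text
clock: 12.88
tool_pos: [0.4203, -0.3303, 0.0345]
orientation: [-180.0, -0.0, -90.1]
force: [-3.3, 2.9, 8.7]
opening: 0.0122
clock: 13.13
tool_pos: [0.4203, -0.3303, 0.0344]
orientation: [-180.0, -0.0, -90.1]
force: [-5.1, 7.1, 20.3]
opening: 0.0118
```

Contact was at TCP 0.0345, where it should be for the plate on the tray floor. I'll ease off the push and open.

```bash
python3 -m handwheel '[[[0,0,-0.0015,0,1],[0,0,0,0,1],[0,0,0,0,0.95],[0,0,0,0,0.8],[0,0,0,0,0.6],[0,0,0,0,0.4],[0,0,0,0,0.4],[0,0,0,0,0.4],[0,0,0,0,0.4],[0,0,0,0,0.4],[0,0,0,0,0.4]]]'
```

```text
clock: 14.05
tool_pos: [0.4203, -0.3303, 0.034]
orientation: [180.0, 0.0, -90.1]
force: [-0.6, 0.5, 0.7]
opening: 0.0517
```

```bash
python3 -m handwheel '[[[0,0,-0.01,0,0.4],[0,0,-0.015,0,0.4],[0,0,-0.02,0,0.4],[0,0,-0.025,0,0.4],[0,0,-0.03,0,0.4],[0,0,-0.03,0,0.4],[0,0,-0.03,0,0.4],[0,0,-0.03,0,0.4],[0,0,-0.02,0,0.4],[0,0,0,0,0.4]]]'
python3 - <<'E'
from h import *
o,p=wrist();save(p,'w4');print(o['tool_pos'],o['opening'])
E
```

```text
clock: 14.88
tool_pos: [0.4221, -0.3314, 0.2501]
orientation: [-179.6, -0.2, -90.1]
force: [1.0, 0.0, -0.7]
opening: 0.0525
[ 0.4220647  -0.33142882  0.25005792] 0.05247704216341275
```

View pics/w4.png

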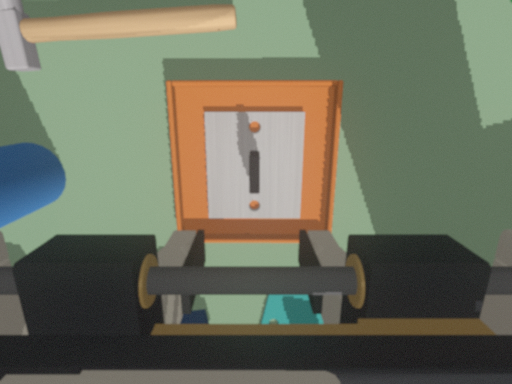

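The cover lies flat and centred on the tray floor, with its handle at px (254,172). Next I'll move over to the flap knob and turn the jaws along the hinge line.

```bash
python3 -m handwheel '[[[-0.015,-0.0026,0,0,0.4],[-0.025,-0.0044,0,0,0.4],[-0.03,-0.0052,0,0,0.4],[-0.03,-0.0052,0,0,0.4],[-0.03,-0.0052,0,0,0.4],[-0.03,-0.0052,0,0,0.4],[-0.03,-0.0052,0,0,0.4],[-0.03,-0.0052,0,0,0.4],[-0.03,-0.0052,0,0,0.4],[-0.03,-0.0052,0,0,0.4],[-0.03,-0.0052,0,0,0.4],[-0.03,-0.0052,0,0,0.4],[-0.03,-0.0052,0,0,0.4],[-0.025,-0.0044,0,0,0.4],[-0.005,-0.0008,0,0,0.4],[0,0,0,0,0.4]]]'
python3 -m handwheel '[[[0,0,0,-0.116,0.4],[0,0,0,-0.116,0.4],[0,0,0,-0.116,0.4],[0,0,0,-0.116,0.4],[0,0,0,-0.116,0.4],[0,0,0,-0.116,0.4],[0,0,0,-0.116,0.4],[0,0,0,-0.116,0.4],[0,0,0,-0.116,0.4],[0,0,0,-0.116,0.4],[0,0,0,-0.116,0.4],[0,0,0,-0.116,0.4],[0,0,0,-0.116,0.4],[0,0,0,-0.116,0.4],[0,0,0,-0.116,0.4],[0,0,0,0,0.4],[0,0,0,0,0.4]]]'
python3 - <<'E'
from h import *
o,p=wrist();save(p,'w5');print(o['tool_pos'],o['orientation'],o['opening'],o['joint_pos'])
q=vision.snapshot('top');s=vision.snapshot('scene');save(s,'s5')
for P in(p,q,s):
  for r in place_of('flap_knob',P)[:2]: print(np.round(r['xy'],1),r['conf'],onz(P,r['xy'],.12))
E
```

```text
clock: 16.27
tool_pos: [0.4902, 0.0709, 0.2434]
orientation: [179.9, -0.0, -90.0]
force: [-0.3, -0.1, -0.1]
opening: 0.0523
clock: 17.68
tool_pos: [0.4901, 0.0687, 0.2438]
orientation: [180.0, 0.0, 9.3]
force: [0.2, 0.0, 0.3]
opening: 0.0529
[0.49007341 0.0686577  0.24383965] [1.79993329e+02 3.86890010e-02 9.32034278e+00] 0.052940255399275 [ 3.07730667e+01  3.39242007e+00 -2.14049481e+01 -8.74518652e-03
 -6.52410804e+01  6.85509435e+01]
[251.7 191. ] 0.96 [0.49134769 0.06902834 0.12      ]
[199.7 192.5] 0.72 [0.48857491 0.07179605 0.12      ]
[290.2 215.9] 0.95 [0.49630818 0.06775503 0.12      ]
[152.1 199.6] 0.45 [ 0.74591514 -0.21402361  0.12      ]
```

View pics/w5.png

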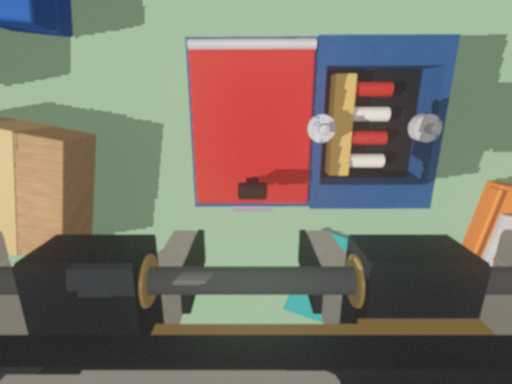

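```bash
python3 -m handwheel '[[[0.002,-0.0005,0.01,0,0.4],[0,0,0.02,0,0.4],[0,0,0.025,0,0.4],[0,0,0.02,0,0.4],[0,0,0.02,0,0.4],[0,0,0.015,0,0.4],[0,0,0.01,0,0.4],[0,0,0.006,0,0.4],[0,0,0,0,0.4],[0,0,0,0,0.4]]]'
python3 - <<'E'
from h import *
o,p=wrist();save(p,'w6');print(o['tool_pos'],o['orientation'])
s=vision.snapshot('scene');cv2.imwrite('pics/s6.png',cv2.resize(s['color'][110:270,200:370,::-1],None,fx=3.5,fy=3.5,interpolation=cv2.INTER_CUBIC))
E
```

```text
clock: 18.82
tool_pos: [0.4927, 0.0705, 0.1182]
orientation: [180.0, -0.0, 9.6]
force: [-0.6, 0.2, 1.1]
opening: 0.0527
[0.49267554 0.07050913 0.11824514] [ 1.79990421e+02 -5.76047887e-03  9.58433753e+00]
```

View pics/w6.png

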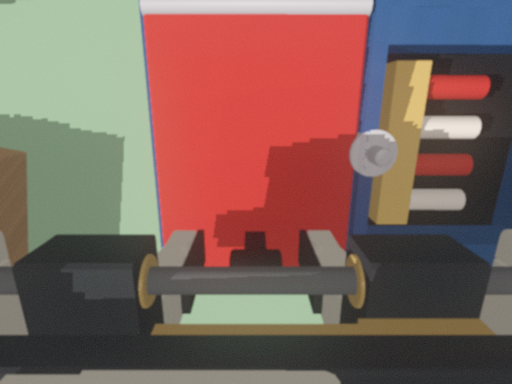

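View pics/s6.png

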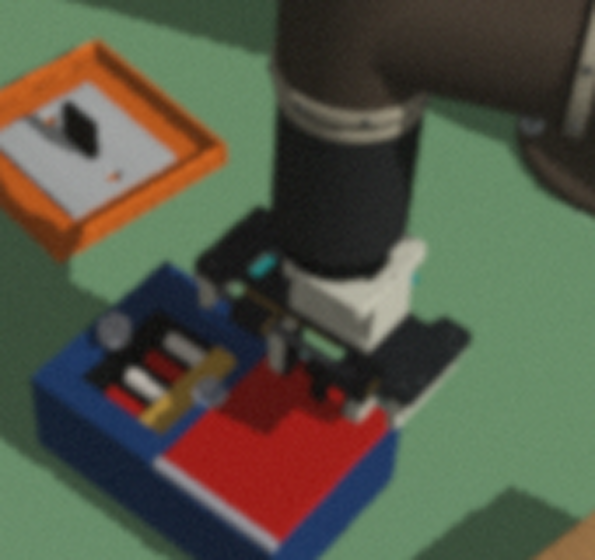

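The knob is between the fingers, at px (256,245). Closing on it.

```bash
python3 -m handwheel '[[[0,0,0,0,1],[0,0,0,0,1],[0,0,0,0,1],[0,0,0,0,1],[0,0,0,0,1],[0,0,0,0,1],[0,0,0,0,1],[0,0,0,0,1],[0,0,0,0,1],[0,0,0,0,1]]]'
python3 - <<'E'
from h import *
r=np.hypot(.125,.035);a0=np.arctan2(.035,.125)
prev=None
for k,a in enumerate(np.radians(np.arange(0,61,4))):
    x=-r*np.cos(a0+a);z=r*np.sin(a0+a)
    if prev: print(round(np.degrees(a)),round(x-prev[0],4),round(z-prev[1],4), round(x+.125,4),round(z-.035,4))
    prev=(x,z)
E
```

```text
clock: 19.75
tool_pos: [0.4927, 0.0687, 0.1183]
orientation: [179.9, 0.0, 9.6]
force: [3.8, -11.5, -0.5]
opening: 0.0258
4 0.0027 0.0086 0.0027 0.0086
8 0.0033 0.0084 0.0061 0.0171
12 0.0039 0.0082 0.01 0.0252
16 0.0045 0.0079 0.0145 0.0331
20 0.005 0.0075 0.0195 0.0406
24 0.0055 0.0072 0.025 0.0478
28 0.006 0.0068 0.0311 0.0546
32 0.0065 0.0063 0.0375 0.0609
36 0.0069 0.0059 0.0444 0.0668
40 0.0073 0.0054 0.0517 0.0722
44 0.0077 0.0048 0.0594 0.077
48 0.008 0.0043 0.0674 0.0813
52 0.0083 0.0037 0.0756 0.085
56 0.0085 0.0032 0.0841 0.0882
60 0.0087 0.0026 0.0928 0.0908
```

```bash
python3 -m handwheel '[[[0,0.0015,0,0,1],[0,0,0,0,1]]]'; python3 -m handwheel '[[[0.0013,0,-0.0043,0,1],[0.0014,0,-0.0043,0,1],[0.0016,0,-0.0042,0,1],[0.0017,0,-0.0042,0,1],[0.0019,0,-0.0041,0,1],[0.002,0,-0.0041,0,1],[0.0022,0,-0.004,0,1],[0.0023,0,-0.0039,0,1],[0.0024,0,-0.0038,0,1],[0.0026,0,-0.0037,0,1],[0,0,0,0,1],[0,0,0,0,1]]]'
python3 - <<'E'
from h import *
o,p=wrist();save(p,'w7')
s=vision.snapshot('scene');cv2.imwrite('pics/s7.png',cv2.resize(s['color'][110:270,200:370,::-1],None,fx=3.5,fy=3.5,interpolation=cv2.INTER_CUBIC))
E
```

```text
clock: 19.92
tool_pos: [0.4927, 0.0686, 0.1183]
orientation: [180.0, -0.0, 9.6]
force: [0.6, -3.0, 0.8]
opening: 0.0255
clock: 20.92
tool_pos: [0.5113, 0.0717, 0.1587]
orientation: [180.0, 0.1, 9.6]
force: [0.5, -5.1, -5.8]
opening: 0.0254
```

View pics/s7.png

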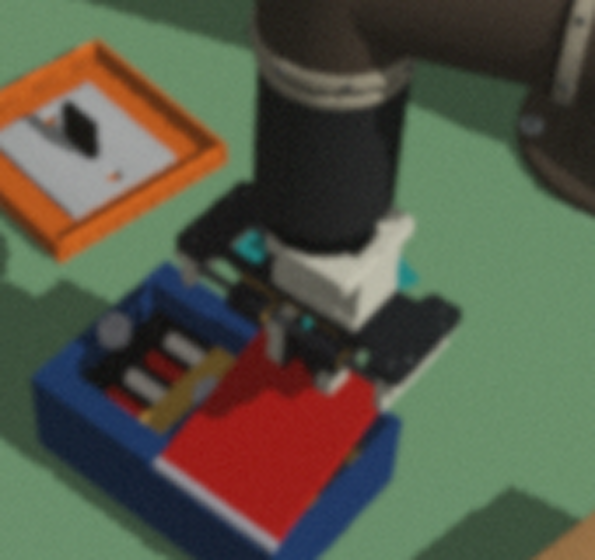

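View pics/w7.png

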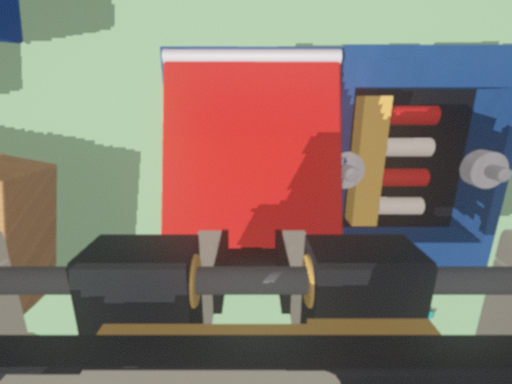

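The flap is at about 20° and following the gripper. Continuing along the arc.

```bash
python3 -m handwheel '[[[0.0027,0.0005,-0.0036,0,1],[0.0028,0,-0.0036,0,1],[0.0030,0,-0.0034,0,1],[0.0030,0,-0.0034,0,1],[0.0032,0,-0.0032,0,1],[0.0033,0,-0.0031,0,1],[0.0034,0,-0.0030,0,1],[0.0035,0,-0.0029,0,1],[0.0036,0,-0.0028,0,1],[0.0037,0,-0.0026,0,1],[0,0,0,0,1],[0,0,0,0,1]]]'
python3 -m handwheel '[[[0.0038,0,-0.0025,0,1],[0.0039,0,-0.0023,0,1],[0.0040,0,-0.0022,0,1],[0.0040,0,-0.0021,0,1],[0.0041,0,-0.0019,0,1],[0.0042,0,-0.0018,0,1],[0.0042,0,-0.0017,0,1],[0.0043,0,-0.0015,0,1],[0.0043,0,-0.0014,0,1],[0.0044,0,-0.0012,0,1],[0,0,0,0,1],[0,0,0,0,1],[0,0,0,0,1]]]'
python3 - <<'E'
from h import *
o,p=wrist();save(p,'w8');q=vision.snapshot('top');save(q,'t8')
s=vision.snapshot('scene');cv2.imwrite('pics/s8.png',cv2.resize(s['color'][110:270,200:370,::-1],None,fx=3.5,fy=3.5,interpolation=cv2.INTER_CUBIC))
th=np.radians(9.5);ex=np.array([np.cos(th),np.sin(th)]);ey=np.array([-ex[1],ex[0]])
hinge=np.array([.562,-.0365])+.055*ey+.074*ex+.061*ey
g=o['tool_pos']+np.array([0,0,.002]);d=g[:2]-hinge;print('hinge',hinge,'rel',d@ex,d@ey,g[2]-.085,'r',np.hypot(d@ex,g[2]-.085),'angle',np.degrees(np.arctan2(g[2]-.085,-(d@ex))-np.arctan2(.035,.125)))
print(o['force'],o['opening'])
for P in(p,q,s):
  for r in place_of('flap_knob',P)[:1]+place_of('flap_hinge',P)[:1]: print(np.round(r['xy'],1),r['conf'])
  print('expected',proj(P,[*hinge,.085]),proj(P,g))
E
```

```text
clock: 22.02
tool_pos: [0.5438, 0.077, 0.1907]
orientation: [-180.0, -0.0, 9.6]
force: [-5.0, -2.5, 0.6]
opening: 0.0257
clock: 23.1
tool_pos: [0.5844, 0.0838, 0.2094]
orientation: [180.0, -0.0, 9.6]
force: [-4.6, -2.9, 0.9]
opening: 0.0258
hinge [0.61583961 0.09012265] rel -0.03203045443164768 -0.0010008946394321726 0.1264354652955439 r 0.13042958596728943 angle 60.1418419187212
[-4.55125579 -2.89270137  0.89222943] 0.025845182667420964
[251.9 268.7] 0.72
[251.6 158.4] 0.84
expected [250.80712639 157.10939374] [252.24895755 262.86748561]
expected [196.21677521 151.05738348] [192.43833911 148.58088322]
[271.7 217.7] 0.58
[261.3 254.2] 0.86
expected [261.07926345 253.53594764] [270.03997887 215.69460636]
```

View pics/s8.png

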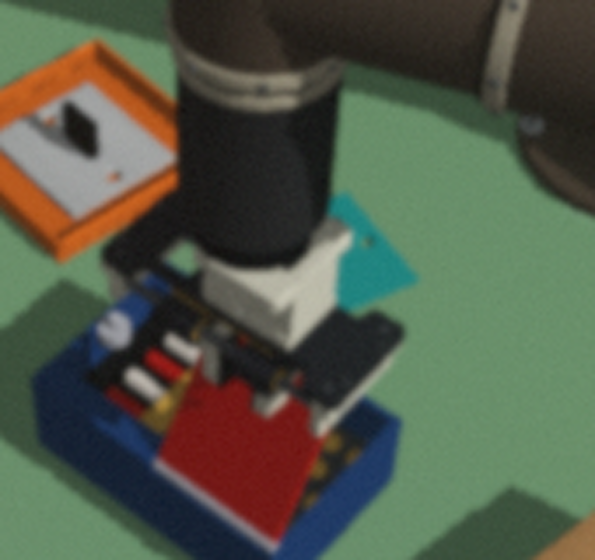

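View pics/w8.png

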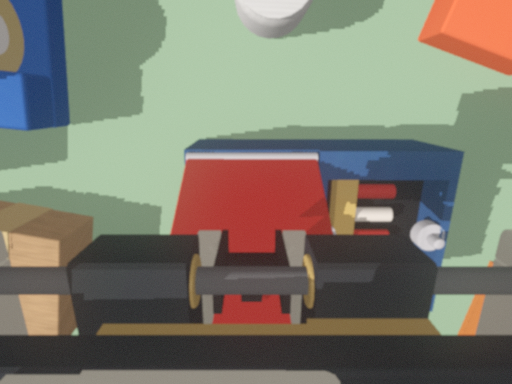

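By geometry the knob is at 60.1° (radius 130.4 mm against 129.8 mm nominal), and the hinge projects where the networks see it. I'll hold for a moment, check it is steady, and hand in.

```bash
python3 -m handwheel '[[[0,0,0,0,1],[0,0,0,0,1],[0,0,0,0,1],[0,0,0,0,1],[0,0,0,0,1],[0,0,0,0,1],[0,0,0,0,1],[0,0,0,0,1]]]'
python3 - <<'E'
from h import *
q=vision.snapshot('top');r=[s for s in silhouettes('cover',q)]
for s in place_of('cover',q): print(s['conf'],s['xy'],onz(q,s['xy'],.006))
o=telemetry.get_obs();print(o['clock'],o['tool_pos'],o['opening'],o['qvel'])
print(close_job())
E
```

```text
clock: 24.22
tool_pos: [0.5843, 0.0838, 0.2094]
orientation: [180.0, -0.0, 9.6]
force: [-5.3, -1.9, 0.4]
opening: 0.0259
0.96 [336.9, 225.1] [ 0.41965979 -0.32104125  0.006     ]
0.58 [223.4, 181.5] [0.5461484  0.01550783 0.006     ]
24.3667 [0.58434709 0.08387701 0.20942079] 0.02584036266213086 [-0.0054459   0.00813496  0.01050697 -0.1296091  -0.08476307 -0.07912655]
the job is handed in; nothing more can be done
None
```

I handed the job in at 24.4 s of the 64 s allowed, with the cover in the tray and the gripper still holding the flap up; no verdict was reported.

- **Cover:** I lifted it off the pins by its handle and lowered it until the force showed contact with the tray floor, then let go. My last check put it at (0.420, −0.321), against a measured tray centre of (0.420, −0.330), so about 9 mm off. The wrist picture right after release, and later side views, showed it flat with the handle up.
- **Flap:** I pinched the knob by its ends and raised it along its arc. The gripper position gives 60.1°. The knob's distance from the hinge came out at 130.4 mm (129.8 mm nominal), so it had not slipped. In the last second the tool did not move, the opening stayed at 25.8 mm on the 26 mm knob, and the pull was about 5 N.
- **Disagreements:**
    - The knob-finding network was 2 to 6 pixels off the knob position expected from the gripper, in the wrist and side views. It found neither the knob nor the hinge in the top view.
    - In the last top view the cover network also reported a second, weaker "cover" (0.58 confidence) on the feeder. I took that as false, since the cover was visible in the tray.
- **Bystanders:** I saw no bystander touched in any picture, but I did not measure their positions again at the end.

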